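Put the bullet stake away and shut the drawer

ROBOT

A 6-joint arm with a two-finger parallel gripper is mounted at the origin on the work surface. World frame = base frame: x ahead of the robot, y to its left, z up, the work surface at z = 0. Lengths are in m, angles in rad, forces in N, time in s.
With the tool pointing down it reaches from about 0.325 to 0.85 m from the base axis. Payload 4.4 kg.
Tool frame: the origin (TCP) lies between the finger pads; the fingertips stand 19 mm ahead of it and the grasp point (between the pads) is the TCP; z points along the fingers, y is the line along which they close (so a half turn about z gives the same grasp; the last joint's range is limited). The gripper opens to 94 mm and grips with 3 to 60 N. Pads are 16 mm wide; open, the fingers measure 119 mm over their backs; the gripper's body (75 mm by 177 mm) begins 78 mm behind the grasp point.
Start: joints at [-1.371, 0.207, 1.542, -0, 1.393, -0.15], TCP at [0.197, -0.54, 0.224] pointing down, gripper open.
Joint ranges: [-2.73, 2.73], [-0.86, 2.22], [0.23, 2.46], [-1.11, 4.25], [0.08, 2.63], [-2.82, 2.82]. Speed limits (rad/s): [2.79, 2.79, 3.14, 3.14, 3.14, 3.14].

INTERFACE

Orientations are given as [roll, pitch, yaw] about the fixed x, y, z axes, in that order (R = Rz(yaw) Ry(pitch) Rx(roll)).
In Python, from station import r gives the robot as it stands. The module is installed in compiled form; this text tells all that it offers.
- The arm moves only by the tool step_arm, never from a script. Its argument "targets" is a list of rows, each a list of 7 numbers: the shift along the tool's x, y, z in m, then the turn, a rotation vector about the tool's x, y, z in rad, then the opening, from 0 (shut) to 1 (fully open). A call has 1 to 12 rows; each row shifts and turns the commanded pose from where the row before left it, along the tool's axes as they then stand; what a row does not reach is not made up. A row lasts 1/8 s, in which the tool goes at most 62.5 mm and 10.7 degrees, less where a joint would pass 70% of its speed; a pose out of reach is approached as far as the arm can. A call is refused whole if a number of a shift passes 0.0625 or a number of a turn 0.188, either way. A call with a gripper value outside its range is refused whole. The fingers move at their own pace and stop on an object; the grip force is fixed at half the most. Time passes only in rows, so rows that do not move let the fingers close. It gives the time, the measured TCP pose, the force, the opening and the grip force at its end, in the units of the state.
- r.state(): the state, without advancing time (a new reading comes with each control period).
- r.grab_frame(name): name is "scene" or "side" or "wrist"; returns the picture (400x640x3 uint8, red, green, blue); there is no depth.
- r.camera_model(name): a dict with "K" (3x3 intrinsics, pixels), "rvec" (rotation vector, rad) and "tvec" (3), from world to camera coordinates, as OpenCV has them. Camera axes: x right, y down, z forward; pixel columns grow to the right and rows downward; lengths in m; the calibration is good to about 2 mm. A picture is of the moment at which its call begins: read the wrist's pose just before it. camera_model takes no time and is no camera call; for the wrist camera it gives the pose at the moment of the call.
- r.close_job(): hands the job in; it is judged then, once.
The state is a dict: "time_s": time; "joints": joint angles; "dq": joint speeds; "joint_torque": joint torques, N m; "position": TCP position; "tcp_rot": TCP orientation; "force": force on the tool from outside, world axes, zero at the start; "wrist_torque": the same for the moment, N m; "gripper_width": opening from 0.0 (shut) to 1.0 (fully open); "grasp_force": force on a finger pad.
Only numpy, scipy, OpenCV 4.12 (cv2) and the standard library are available. Lean on these libraries where they do the work, as an engineer would, in place of code of your own. Each camera call takes 0.05 s, during which the arm holds its last target. There are 200 camera calls.

TASK

Stand the bullet-shaped steel stake (straight sides, round top) upright in the wide empty bay of the open tool-chest drawer, then push the drawer fully shut. Leave its flat-topped twin where it stands.

Things in the scene. Friction and masses are not known exactly. Their poses are not given: they have to be found in the camera images.
- dome_mid (a point): The bullet stake: a loose bare-steel cylinder 44 mm in diameter and 56 mm tall whose top 22 mm is a hemisphere; about 0.45 to 0.7 kg. It stands upright on the bench on its flat foot, among other steel stakes. This point is its centre, 28 mm above its foot; z is its axis, up.
- flat_mid (a point): The flat-topped twin, not to be moved: a loose bare-steel cylinder 44 mm in diameter and 56 mm tall with a flat top, upright. This point is its centre, 28 mm above its foot. Near the two stand, not listed, a third stake with a 62 mm wide mushroom head on a thin stem, 58 mm tall, and a dark ring 68 mm wide, 22 mm tall; all stand at least 100 mm apart, centre to centre.
- bay (a point): Floor of the drawer's wide bay, a good spot for the stake's foot; moves with the drawer. x points into the chest (the way it shuts), y left, z up. The floor is 22 mm above the bench. From this point the bay reaches 72 mm to -x, 142 mm to +x (partly under the chest's top) and 96 mm to either side; walls 61 mm high. A 50 mm partition on the -y side parts it from a narrow bay of punches.
- chest_drawer0_handle (a point): Centre of the drawer's steel bar handle, 11 mm thick and 120 mm long along y, 67 mm above the bench when open or shut; axes as bay. The drawer's front panel (15 mm thick, 314 mm wide, top edge 92 mm above the bench) has its outer face 35 mm to +x of this point. Pushing the handle or the panel towards +x shuts the drawer.
- chest_drawer0 (a joint): How far the drawer is open, in m: 0 fully shut, 0.15 to 0.18 at the start. It slides level along x of bay with light friction (a push of 1 to 3 N moves it), no spring, and stays where it is left. The chest is a grey steel box fixed to the bench, 320 mm wide, 260 mm deep, its top 105 mm above the bench; the stake standing in the bay passes under it with 15 mm to spare.
There are look-alikes about, which are no part of the job. Leave any blue or yellow look-alike of the part that bears dome_mid alone.

How it is judged:
By the outcome, as a careful person would: the job done as asked, in the order asked, and still so for the second after the job is handed in, with the robot touching nothing.
It also fails if it takes over 54 s, if anything falls off the work surface, if the arm or the gripper's body presses on something with over 40 N, if the wrist force passes 120 N, or if a joint passes its speed limit or range.

## Working session

There is one attempt and no reset: what is moved stays moved. The work goes in short steps, Python scripts to look and compute and a tool call to move; the robot and the scene stay as the last step left them, time stands still between calls to the robot, and variables do not carry over. Pictures are saved under pics/ and viewed, at most 10 in all, crops included, and the job is handed in when it is done.

Besides the shell and the picture viewer there is one more tool, called after "Call:" by a JSON object that holds its "api" and its "payload", one argument or row to a line. step_arm: Moves the arm, as the interface text tells. Its arguments: {"type":"object","properties":{"targets":{"type":"array"}},"required":["targets"]}

```bash
mkdir -p pics
cat > h.py <<'E'
import numpy as np, cv2
from station import r
def grab(n,f):
    im=r.grab_frame(n); cv2.imwrite('pics/'+f,im[:,:,::-1]); return im
def ray(n,u,v,z,cm=None):
    c=cm or r.camera_model(n); R=cv2.Rodrigues(np.array(c['rvec'],float))[0]; t=np.array(c['tvec'],float).ravel()
    d=R.T@np.linalg.inv(np.array(c['K']))@np.array([u,v,1.]); o=-R.T@t
    return o+d*(z-o[2])/d[2]
def proj(n,P,cm=None):
    c=cm or r.camera_model(n)
    return cv2.projectPoints(np.array(P,float).reshape(-1,1,3),np.array(c['rvec'],float),np.array(c['tvec'],float),np.array(c['K'],float),None)[0].reshape(-1,2)
E
python3 - <<'E'
from h import *
grab('scene','s1.png'); grab('side','d1.png')
s=r.state(); print(s['time_s'],s['position'],s['tcp_rot'],s['gripper_width'])
E
```

```text
0.1 [ 0.19691177 -0.53951216  0.22342251] [-3.13959464e+00 -2.61799228e-04  3.49802791e-01] 0.9965584092577181
```

View pics/s1.png

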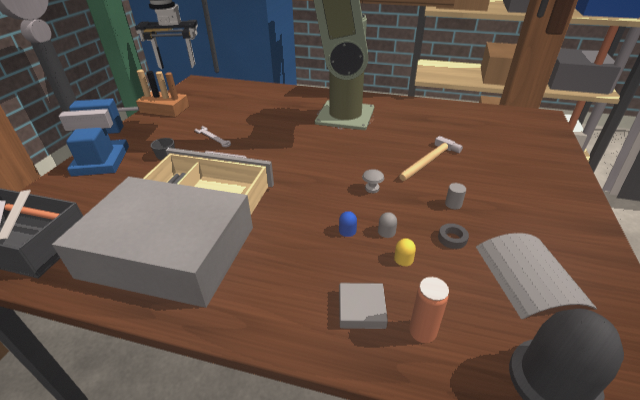

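View pics/d1.png

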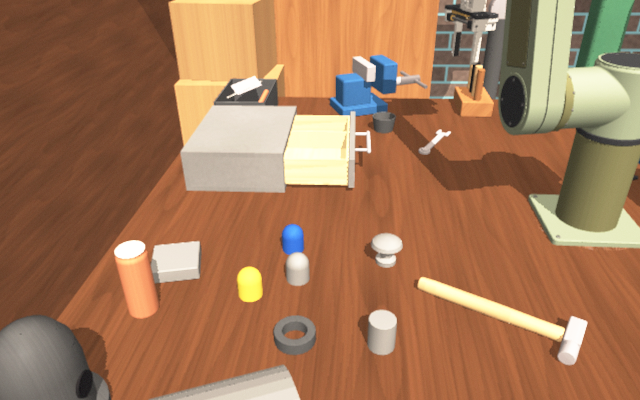

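Candidates, scene / side pixels:
- Grey dome: (387,224) / (297,268).
- Blue dome: (347,223) / (293,240).
- Yellow dome: (404,252) / (250,284).
- Flat grey twin: (455,196) / (382,332).
- Mushroom: (373,180) / (387,248).

The bare-steel grey dome fits the description. I'll confirm it in an enlarged crop.

Run:
```python
from h import *
a=cv2.imread('pics/s1.png');b=cv2.imread('pics/d1.png')
c=cv2.resize(a[160:280,320:480],(800,600)[:1]+(600,),interpolation=cv2.INTER_CUBIC)
A=cv2.resize(a[160:270,320:480],None,fx=2.5,fy=2.5,interpolation=cv2.INTER_CUBIC)
B=cv2.resize(b[215:325,220:380],None,fx=2.5,fy=2.5,interpolation=cv2.INTER_CUBIC)
C=cv2.resize(a[140:250,140:300],None,fx=2.5,fy=2.5,interpolation=cv2.INTER_CUBIC)
D=cv2.resize(b[100:210,240:400],None,fx=2.5,fy=2.5,interpolation=cv2.INTER_CUBIC)
cv2.imwrite('pics/c1.png',np.vstack([np.hstack([A,B]),np.hstack([C,D])]))
# rough: base-centre pixels
for n,(u,v) in dict(dome_s=(387,224)).items(): print(n,ray('scene',u,v,.028).round(3))
for n,(u,v) in dict(dome=(297,268),blue=(293,240),yel=(250,284),flat=(382,332),mush=(387,248)).items(): print(n,ray('side',u,v,.028).round(3))
for n,(u,v) in dict(blue=(347,223),yel=(404,252),flat=(455,196)).items(): print(n,ray('scene',u,v,.028).round(3))
```

```text
dome_s [0.605 0.236 0.028]
dome [0.601 0.245 0.028]
blue [0.619 0.156 0.028]
yel [0.679 0.296 0.028]
flat [0.449 0.398 0.028]
mush [0.434 0.171 0.028]
blue [0.626 0.141 0.028]
yel [0.689 0.285 0.028]
flat [0.451 0.395 0.028]
```

View pics/c1.png

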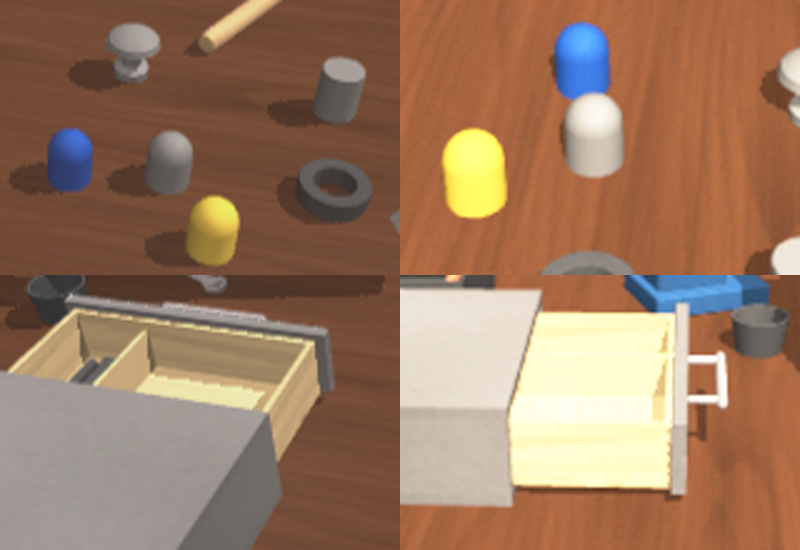

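The crop confirms the grey dome: scene box about 378–397 × 212–237, side box about 286–309 × 252–285. Next I'll fit the dome and get a rough fit of the drawer.

```bash
cat > fit.py <<'E'
from h import *
from scipy.optimize import least_squares
th=np.linspace(0,2*np.pi,60)[:,None]
prof=[(0.022,0),(0.022,.034)]+[(.022*np.cos(a),.034+.022*np.sin(a)) for a in np.linspace(0,np.pi/2,12)]
M=np.vstack([np.hstack([p*np.cos(th),p*np.sin(th),z+0*th]) for p,z in prof])
def bb(n,x,y,z0=0):
    p=proj(n,M+[x,y,z0]); return np.r_[p.min(0),p.max(0)]
E
python3 - <<'E'
from fit import *
S=np.array([378,212,397.2,237]);D=np.array([286,252.2,309.2,285.4])
f=lambda q:np.r_[bb('scene',*q)-S,bb('side',*q)-D]
s=least_squares(f,[.6,.24]);print('dome',s.x.round(4),s.fun.round(1))
# drawer/chest
cl={'scene':[(168.8,148.4),(271.2,162.4)],'side':[(368.8,130.8),(368.8,151.2),(211,107),(298,107),(294,153)]}
def pts(q):
    x,y,w,d=q; R=np.array([[np.cos(w),-np.sin(w)],[np.sin(w),np.cos(w)]])
    L=np.array([[.035,-.157,.092],[.035,.157,.092],[0,-.06,.067],[0,.06,.067],[.05+d+.26,-.16,.105],[.05+d,-.16,.105],[.05+d,.16,.105]])
    P=L.copy();P[:,:2]=L[:,:2]@R.T+[x,y];return P
def g(q):
    P=pts(q);return np.r_[(proj('scene',P[:2])-cl['scene']).ravel(),(proj('side',P[2:])-cl['side']).ravel()]
s=least_squares(g,[.4,-.3,0,.16],loss='soft_l1');print('drawer',s.x.round(4),g(s.x).round(1))
E
```

```text
dome [0.6005 0.2384] [ 0.3 -0.1  0.6  0.5 -0.4 -1.   0.6 -0.3]
drawer [ 0.4699 -0.2521  0.0519  0.1337] [-1.1  0.3  1.8 -2.2 -1.8  1.   0.7 -0.8 -0.2 -0.7  3.  -1.1 -0.8  0.7]
```

Call:
{"api": "step_arm", "payload": {
  "targets": [
    [0.043,-0.0395,0,0,0,0,1],
    [0.043,-0.0395,0,0,0,0,1],
    [0.043,-0.0395,0,0,0,0,1],
    [0.043,-0.0395,0,0,0,0,1],
    [0.043,-0.0395,0,0,0,0,1],
    [0.043,-0.0395,0,0,0,0,1],
    [0.043,-0.0395,0,0,0,0,1],
    [0.043,-0.0395,0,0,0,0,1],
    [0.043,-0.0395,0,0,0,0,1],
    [0.043,-0.0395,0,0,0,0,1],
    [0.043,-0.0395,0,0,0,0,1],
    [0.043,-0.0395,0,0,0,0,1]
  ]
}}

```text
time_s: 1.6
position: [0.5197, 0.0838, 0.2241]
tcp_rot: [3.141, 0.0, 0.35]
force: [0.1, -1.2, 0.4]
gripper_width: 1.0
grasp_force: 0.0
```

Call:
{"api": "step_arm", "payload": {
  "targets": [
    [0.043,-0.0395,0,0,0,0,0.9],
    [0.043,-0.0395,0,0,0,0,0.85],
    [0.043,-0.0395,0,0,0,0,0.85],
    [0,0,0.018,0,0,-0.16,0.85],
    [0,0,0.018,0,0,-0.16,0.85],
    [0,0,0.018,0,0,-0.16,0.85],
    [0,0,0.018,0,0,-0.16,0.85],
    [0,0,0.018,0,0,-0.16,0.85],
    [0,0,0,0,0,0,0.85]
  ]
}}

```text
time_s: 2.72
position: [0.598, 0.237, 0.1318]
tcp_rot: [-3.137, 0.003, 1.148]
force: [-0.1, -0.5, -0.5]
gripper_width: 0.852
grasp_force: 0.0
```

Run:
```python
from h import *
s=r.state(); print(s['time_s'],s['position'].round(4),np.array(s['tcp_rot']).round(3),s['gripper_width'])
cm=r.camera_model('wrist'); grab('wrist','w1.png')
from fit import *
print(proj('wrist',[[.6005,.2384,.056],[.6005,.2384,.0]],cm))
```

```text
2.725 [0.598  0.237  0.1318] [-3.137e+00  3.000e-03  1.148e+00] 0.8523726738247711
[[324.92190571 214.80741216]
 [324.69932178 196.1957807 ]]
```

View pics/w1.png

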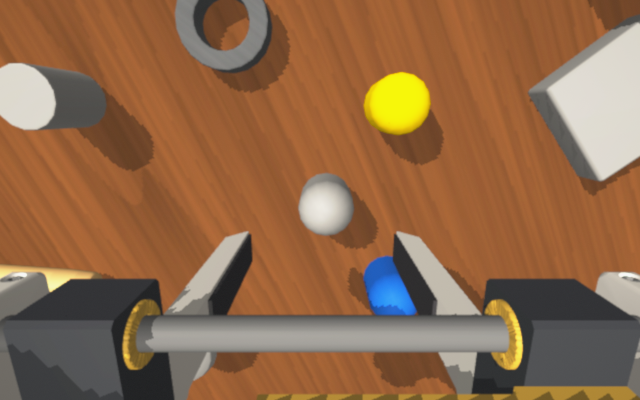

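The wrist view shows the grey dome at about x 299–354, y 174–236, between the fingers. Blue and yellow are clear of it. I'll refine the position from this view.

Run:
```python
from fit import *
s=r.state();W=np.array([299,174,354,236])
f=lambda q:bb('wrist',*q)-W
k=least_squares(f,[.6,.238]);print(k.x.round(4),k.fun.round(1))
y=s['tcp_rot'][2];c,n=np.cos(y),np.sin(y);d=k.x-s['position'][:2]
print('tool dx,dy',d[0]*c+d[1]*n,d[0]*n-d[1]*c)
```

```text
[0.6022 0.2364] [-0.3 -0.4  0.3  0.4]
tool dx,dy 0.00046881548621203106 0.0032274716323870507
```

Call:
{"api": "step_arm", "payload": {
  "targets": [
    [0.001,0.003,0.03,0,0,0,0.85],
    [0,0,0.03,0,0,0,0.85],
    [0,0,0.03,0,0,0,0.85],
    [0,0,0.017,0,0,0,0.85],
    [0,0,0,0,0,0,0.85],
    [0,0,0,0,0,0,0.3],
    [0,0,0,0,0,0,0.2],
    [0,0,0,0,0,0,0.2],
    [0,0,0,0,0,0,0.2],
    [0,0,0,0,0,0,0.2]
  ]
}}

```text
time_s: 4.03
position: [0.6015, 0.2382, 0.0281]
tcp_rot: [-3.138, 0.0, 1.149]
force: [-4.6, 3.3, 5.2]
gripper_width: 0.463
grasp_force: 30.0
```

Call:
{"api": "step_arm", "payload": {
  "targets": [
    [0,0,-0.03,0,0,0,0.2],
    [0,0,-0.05,0,0,0,0.2],
    [0,0,-0.05,0,0,0,0.2],
    [0,0,-0.05,0,0,0,0.2],
    [-0.03,0.013,0,0,0,0,0.2],
    [-0.0495,0.021,0,0,0,0,0.2],
    [-0.0495,0.021,0,0,0,0,0.2],
    [-0.0495,0.021,0,0,0,0,0.2],
    [-0.0495,0.021,0,0,0,0,0.2],
    [-0.0495,0.021,0,0,0,0,0.2],
    [-0.0495,0.021,0,0,0,0,0.2],
    [-0.0495,0.021,0,0,0,0,0.2]
  ]
}}

```text
time_s: 5.52
position: [0.5936, -0.1729, 0.2051]
tcp_rot: [-3.137, -0.0, 1.15]
force: [0.4, 0.4, -5.9]
gripper_width: 0.463
grasp_force: 30.0
```

Call:
{"api": "step_arm", "payload": {
  "targets": [
    [-0.04,0.017,0,0,0,0,0.2],
    [-0.03,0.01,0,0,0,0,0.2],
    [0,0,0,0,0,0.157,0.2],
    [0,0,0,0,0,0.157,0.2],
    [0,0,0,0,0,0.157,0.2],
    [0,0,0,0,0,0.157,0.2],
    [0,0,0,0,0,0.157,0.2],
    [0,0,0,0,0,0.157,0.2],
    [0,0,0,0,0,0.157,0.2],
    [0,0,0,0,0,0,0.2]
  ]
}}

```text
time_s: 6.78
position: [0.59, -0.2461, 0.2052]
tcp_rot: [-3.139, 0.004, 0.053]
force: [-0.2, -0.8, -6.1]
gripper_width: 0.462
grasp_force: 30.0
```

Run:
```python
from h import *
s=r.state(); print(s['time_s'],s['position'].round(4),np.array(s['tcp_rot']).round(3),s['gripper_width'])
cm=r.camera_model('wrist'); np.savez('cm2.npz',**cm); grab('wrist','w2.png'); grab('scene','s2.png')
```

```text
6.775 [ 0.59   -0.2461  0.2052] [-3.139  0.004  0.053] 0.46214108148525973
```

View pics/w2.png

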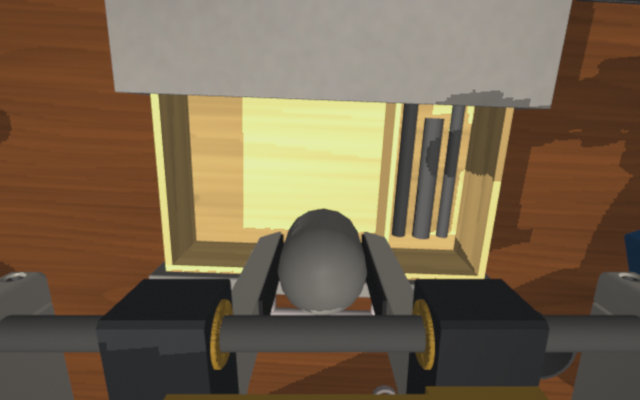

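The wrist view shows the bay's floor running from its front-left corner at about (193,242) to the partition at about (383,246). The chest's front edge runs (115,92)–(552,107).

Run:
```python
from h import *
cm=dict(np.load('cm2.npz'))
for l,u,v,z in [('floorFL',193,242,.022),('floor left back',189,96,.022),('part top front',378,245,.072),('part top back',388,103,.072),('wall top inFL',168,270,.092),('inFR',485,277,.092),('chestL',115,92,.105),('chestR',552,107,.105),('floor front mid',250,243,.022),('wallin L',160,96,.083)]:
    print(l,ray('wrist',u,v,z,cm).round(4))
```

```text
floorFL [ 0.5215 -0.1098  0.022 ]
floor left back [ 0.6721 -0.1128  0.022 ]
part top front [ 0.5483 -0.2993  0.072 ]
part top back [ 0.6739 -0.2957  0.072 ]
wall top inFL [ 0.5232 -0.1138  0.092 ]
inFR [ 0.5311 -0.3923  0.092 ]
chestL [ 0.6701 -0.0906  0.105 ]
chestR [ 0.6762 -0.4102  0.105 ]
floor front mid [ 0.5236 -0.1712  0.022 ]
wallin L [ 0.6694 -0.113   0.083 ]
```

Call:
{"api": "step_arm", "payload": {
  "targets": [
    [0.007,-0.041,0,0,0,0,0.2],
    [0,0,0.03,0,0,0,0.2],
    [0,0,0.04,0,0,0,0.2],
    [0,0,0.04,0,0,0,0.2],
    [0,0,0.03,0,0,0,0.2],
    [0,0,0.008,0,0,0,0.2],
    [0,0,0.004,0,0,0,0.2],
    [0,0,0,0,0,0,0.2]
  ]
}}

```text
time_s: 7.88
position: [0.5973, -0.206, 0.0569]
tcp_rot: [3.14, -0.002, 0.051]
force: [0.0, -0.3, -5.6]
gripper_width: 0.465
grasp_force: 30.0
```

Call:
{"api": "step_arm", "payload": {
  "targets": [
    [0,0,0.003,0,0,0,0.2],
    [0,0,0.002,0,0,0,0.2],
    [0,0,0,0,0,0,0.2],
    [0,0,0,0,0,0,0.2]
  ]
}}

```text
time_s: 8.38
position: [0.5962, -0.2055, 0.0505]
tcp_rot: [3.142, -0.0, 0.051]
force: [-0.7, 0.3, -6.4]
gripper_width: 0.46
grasp_force: 30.0
```

Call:
{"api": "step_arm", "payload": {
  "targets": [
    [0,0,0.001,0,0,0,0.2],
    [0,0,0.001,0,0,0,0.2],
    [0,0,0,0,0,0,0.2]
  ]
}}

```text
time_s: 8.75
position: [0.5975, -0.2056, 0.0502]
tcp_rot: [3.141, -0.003, 0.051]
force: [-1.4, 1.7, 4.4]
gripper_width: 0.467
grasp_force: 30.0
```

Call:
{"api": "step_arm", "payload": {
  "targets": [
    [0,0,0,0,0,0,0.6],
    [0,0,0,0,0,0,0.8],
    [0,0,0,0,0,0,0.8],
    [0,0,-0.02,0,0,0,0.8],
    [0,0,-0.04,0,0,0,0.8],
    [0,0,-0.05,0,0,0,0.8],
    [0,0,-0.04,0,0,0,0.8],
    [-0.0505,0.009,0,0,0,0,0.3],
    [-0.0505,0.009,0,0,0,0,0],
    [-0.0505,0.009,0,0,0,0,0],
    [-0.0505,0.009,0,0,0,0,0],
    [0,0,0,0,0,0,0]
  ]
}}

```text
time_s: 10.25
position: [0.3941, -0.2522, 0.1995]
tcp_rot: [3.14, -0.0, 0.047]
force: [0.3, -0.3, -0.6]
gripper_width: 0.306
grasp_force: 0.0
```

Run:
```python
from h import *
s=r.state(); print(s['time_s'],s['position'].round(4),np.array(s['tcp_rot']).round(3),s['gripper_width'])
cm=r.camera_model('wrist'); np.savez('cm3.npz',**cm); grab('wrist','w3.png'); grab('side','d3.png')
print(proj('side',[[.596,-.2055,.022],[.596,-.2055,.078]]),proj('wrist',[[.596,-.2055,.022],[.596,-.2055,.078]],cm))
a=cv2.imread('pics/w3.png');b=cv2.imread('pics/d3.png')
cv2.imwrite('pics/c3.png',np.hstack([cv2.resize(a,(480,300)),cv2.resize(b[90:202,220:340],(320,300))]))
```

```text
10.25 [ 0.3941 -0.2522  0.1995] [ 3.14  -0.     0.047] 0.3060560507064994
[[318.85939561 163.03434243]
 [318.59729078 143.20840051]] [[278.91897408 -42.85336764]
 [269.26844937 -78.38725723]]
```

View pics/c3.png

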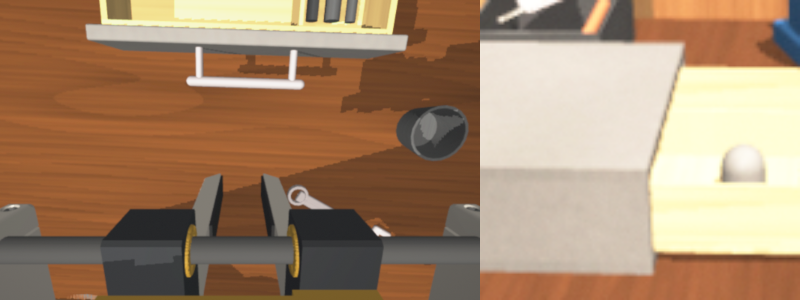

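The dome stands upright in the bay (side crop). In the wrist view the handle bar runs from (252,109) to (401,113) full-size. A dark cup stands at about (576,173).

Run:
```python
from h import *
cm=dict(np.load('cm3.npz'))
for u,v,z in [(252,109,.067),(401,113,.067),(576,175,.04),(576,175,.0)]: print(ray('wrist',u,v,z,cm).round(4))
```

```text
[ 0.4683 -0.1905  0.067 ]
[ 0.4708 -0.3142  0.067 ]
[ 0.422  -0.4929  0.04  ]
[ 0.4163 -0.5237  0.    ]
```

Call:
{"api": "step_arm", "payload": {
  "targets": [
    [0,0,0.05,0,0,0,0],
    [0,0,0.05,0,0,0,0],
    [0,0,0.04,0,0,0,0],
    [0.02,0,0,0,0,0,0],
    [0.02,0,0,0,0,0,0],
    [0.008,0,0,0,0,0,0],
    [0.004,0,0,0,0,0,0],
    [0.004,0,0,0,0,0,0],
    [0.004,0,0,0,0,0,0],
    [0.006,0,0,0,0,0,0],
    [0.008,0,0,0,0,0,0],
    [0.01,0,0,0,0,0,0]
  ]
}}

```text
time_s: 11.85
position: [0.4806, -0.2476, 0.0585]
tcp_rot: [3.141, 0.0, 0.05]
force: [-2.2, -1.0, -0.2]
gripper_width: 0.004
grasp_force: 0.6
```

Call:
{"api": "step_arm", "payload": {
  "targets": [
    [0.011,0,0,0,0,0,0],
    [0.011,0,0,0,0,0,0],
    [0.011,0,0,0,0,0,0],
    [0.011,0,0,0,0,0,0],
    [0.011,0,0,0,0,0,0],
    [0.011,0,0,0,0,0,0],
    [0.011,0,0,0,0,0,0],
    [0.01,0,0,0,0,0,0],
    [0.008,0,0,0,0,0,0],
    [0.005,0,0,0,0,0,0],
    [0.004,0,0,0,0,0,0]
  ]
}}

```text
time_s: 13.22
position: [0.5842, -0.2421, 0.0584]
tcp_rot: [3.142, 0.0, 0.051]
force: [-1.3, -0.6, -0.4]
gripper_width: 0.007
grasp_force: 0.6
```

Call:
{"api": "step_arm", "payload": {
  "targets": [
    [0.003,0,0,0,0,0,0],
    [0.003,0,0,0,0,0,0],
    [0.003,0,0,0,0,0,0],
    [0.002,0,0,0,0,0,0]
  ]
}}

```text
time_s: 13.72
position: [0.5951, -0.2415, 0.0584]
tcp_rot: [-3.142, 0.0, 0.051]
force: [-1.6, -1.2, 0.2]
gripper_width: 0.007
grasp_force: 0.6
```

Call:
{"api": "step_arm", "payload": {
  "targets": [
    [0.003,0,0,0,0,0,0],
    [0.003,0,0,0,0,0,0],
    [0.002,0,0,0,0,0,0],
    [0.002,0,0,0,0,0,0]
  ]
}}

```text
time_s: 14.22
position: [0.6051, -0.2411, 0.0584]
tcp_rot: [-3.142, 0.0, 0.051]
force: [-0.9, -0.9, -0.2]
gripper_width: 0.003
grasp_force: 0.5
```

Call:
{"api": "step_arm", "payload": {
  "targets": [
    [0.002,0,0,0,0,0,0],
    [0.002,0,0,0,0,0,0]
  ]
}}

```text
time_s: 14.48
position: [0.6077, -0.241, 0.0583]
tcp_rot: [-3.141, 0.003, 0.051]
force: [-8.1, -1.5, 4.6]
gripper_width: 0.003
grasp_force: 3.8
```

Call:
{"api": "step_arm", "payload": {
  "targets": [
    [0.002,0,0,0,0,0,0],
    [0.001,0,0,0,0,0,0]
  ]
}}

```text
time_s: 14.72
position: [0.6079, -0.2409, 0.0584]
tcp_rot: [-3.14, 0.01, 0.051]
force: [-14.1, -1.2, 8.7]
gripper_width: 0.005
grasp_force: 7.0
```

The drawer is against its stop: the force has risen to 14 N and the motion has stalled after about 0.15 m. Now I'll back off and check.

Call:
{"api": "step_arm", "payload": {
  "targets": [
    [-0.01,0,0,0,0,0,0],
    [-0.04,0,0,0,0,0,0],
    [-0.05,0,0,0,0,0,0],
    [-0.05,0,-0.03,0,0,0,0],
    [-0.03,0,-0.05,0,0,0,0],
    [0,0,-0.06,0,0,0,0],
    [0,0,0,0,0,0,0]
  ]
}}

```text
time_s: 15.6
position: [0.4358, -0.2525, 0.2049]
tcp_rot: [3.133, -0.011, 0.05]
force: [0.3, -0.8, 0.3]
gripper_width: 0.004
grasp_force: 0.0
```

Run:
```python
from h import *
s=r.state(); print(s['time_s'],s['position'].round(4),s['force'])
a=grab('side','d4.png')[:,:,::-1]; b=grab('wrist','w4.png')[:,:,::-1]
cv2.imwrite('pics/c4.png',np.hstack([cv2.resize(a[80:380,160:440],(420,450)),cv2.resize(b,(380,450))]))
```

```text
15.6 [ 0.4358 -0.2525  0.2049] [ 0.32015479 -0.78774855  0.26131045]
```

View pics/c4.png

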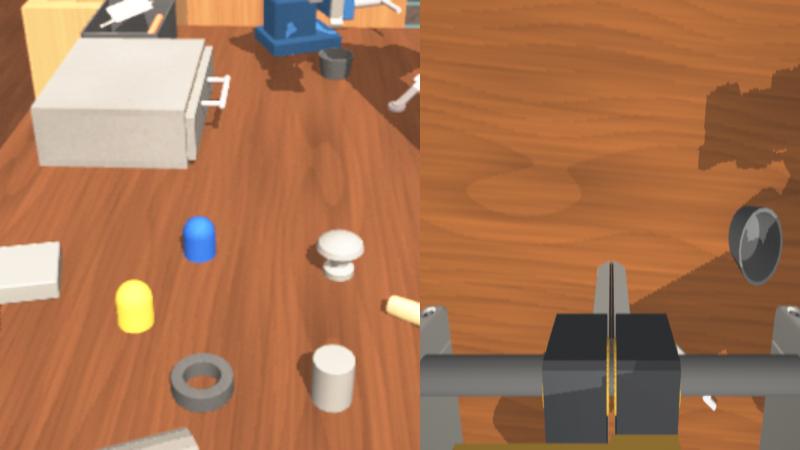

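Run:
```python
from h import *
for u,v in [(312,132),(309.5,150)]: print(ray('side',u,v,.067).round(4))
im=cv2.imread('pics/d4.png'); cv2.imwrite('pics/c5.png',cv2.resize(im[95:200,255:325],(560,840)[:1]+(590,),interpolation=cv2.INTER_CUBIC))
```

```text
[ 0.6219 -0.3038  0.067 ]
[ 0.6178 -0.1872  0.067 ]
```

View pics/c5.png

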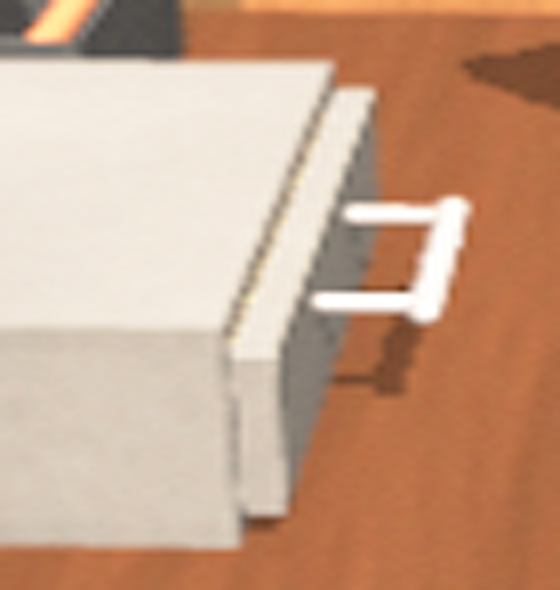

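The handle measures about 0.620, against about 0.622 expected when shut. A hairline gap is visible, so I'll press once more gently to rule out a rebound.

Call:
{"api": "step_arm", "payload": {
  "targets": [
    [0,0,0.06,0,0,0,0],
    [0,0,0.06,0,0,0,0],
    [0,0,0.025,0,0,0,0],
    [0.05,0,0,0,0,0,0],
    [0.05,0,0,0,0,0,0],
    [0.05,0,0,0,0,0,0],
    [0.014,0,0,0,0,0,0],
    [0.003,0,0,0,0,0,0],
    [0,0,0,0,0,0,0]
  ]
}}

```text
time_s: 16.82
position: [0.5972, -0.2409, 0.0522]
tcp_rot: [-3.14, 0.003, 0.05]
force: [0.1, -0.1, 0.3]
gripper_width: 0.001
grasp_force: 0.0
```

Call:
{"api": "step_arm", "payload": {
  "targets": [
    [0.003,0,0,0,0,0,0],
    [0.003,0,0,0,0,0,0],
    [0.002,0,0,0,0,0,0]
  ]
}}

```text
time_s: 17.2
position: [0.607, -0.2412, 0.0538]
tcp_rot: [3.141, -0.0, 0.05]
force: [0.6, 0.3, 0.3]
gripper_width: 0.006
grasp_force: 0.0
```

Call:
{"api": "step_arm", "payload": {
  "targets": [
    [0.002,0,0,0,0,0,0],
    [0.002,0,0,0,0,0,0],
    [0.001,0,0,0,0,0,0]
  ]
}}

```text
time_s: 17.58
position: [0.6078, -0.2411, 0.0536]
tcp_rot: [-3.141, 0.01, 0.051]
force: [-14.6, -0.3, 10.1]
gripper_width: 0.008
grasp_force: 7.0
```

Call:
{"api": "step_arm", "payload": {
  "targets": [
    [-0.005,0,0,0,0,0,0],
    [-0.03,0,0,0,0,0,0],
    [-0.05,0,0,0,0,0,0],
    [-0.05,0,0,0,0,0,0],
    [-0.03,0,-0.05,0,0,0,0],
    [0,0,-0.05,0,0,0,0],
    [0,0,0,0,0,0,0],
    [0,0,0,0,0,0,0]
  ]
}}

```text
time_s: 18.58
position: [0.4473, -0.2489, 0.1533]
tcp_rot: [3.141, -0.001, 0.051]
force: [-0.7, 0.8, -0.0]
gripper_width: 0.003
grasp_force: 0.0
```

The drawer stopped at the same place with 14.6 N, so it is fully shut and had not rebounded. I'm handing the job in.

```bash
python3 -c "
from station import r
print(r.close_job())"
```

```text
the job is handed in; nothing more can be done
None
```

The bullet stake was placed upright in the wide bay, the drawer is shut against its stop, the flat-topped twin was never touched, and the job was handed in at about 18.6 s; the stake can't be seen now the drawer is shut.

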